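Refit the clamp handle on the inclined board fixture

TASK

The clamping fixture with the sloping plate has lost its handle. Slide the wide spacer ring over the square spindle until it lies flat on the plate, then fit the T-handle with the square hub onto the spindle, square to square, and push it fully home against the spacer. Let go of both and leave the other things on the bench where they are.

Things in the scene. Friction and masses are not known exactly. Their poses are not given: they have to be found in the camera images.
- fixture: Fixed clamping fixture. Origin under the centre of its 230 x 200 mm foot, front to its own -x. A flat grey plate, 250 mm up the slope and 200 mm wide, rises at 30 deg from its low front edge (35 mm above the bench) to its back edge (160 mm). The spindle stands on its centre line, 95 mm up from the front edge. The plate is clear for 75 mm around it; further up is a round nest, 12 mm high
- spindle_foot (a point): Centre of the square steel spindle where it leaves the plate's top face. z points out along the spindle, square to the plate, leaning 30 deg from vertical towards the fixture's front. x, y are parallel to its flat sides. 16 x 16 mm (22.6 over corners), 34 mm long, last 5 mm tapering to 12 x 12 mm. It turns stiffly (0.8 N m); at the start up to 0.7 rad from square to the plate
- spindle_tip (a point): Centre of the spindle's free end, 34 mm out along z from spindle_foot; same axes
- spacer: Spacer ring of bare aluminium, lying flat on the bench: 42 mm outside, 27.5 mm bore, 12 mm high, about 45 g. Origin at the centre of its underside, z up its axis; both faces are alike. Seated, it lies flat on the plate around the spindle
- handle: T-handle, standing on its hub: aluminium block 40 x 40 x 30 mm high, on top a black bar 80 long, 20 wide, 30 high; about 160 g. Origin: centre of the hub's underside, z up, x along the bar. Square bore 18.4 mm wide, 26 deep, in the underside, mouth chamfered 2 mm, sides parallel to x and y. Fits in any quarter turn. Home: underside rests on the spacer, 12 mm off the plate
- bush: Not needed, leave alone: narrow bare aluminium bush, 30 mm outside, 16 mm bore (too narrow for the spindle), 18 mm high. Origin under its centre
- round_knob: Not needed, leave alone: round black knob, 54 mm across and 42 mm high, standing on a narrower round aluminium foot. Origin under its centre
- bottle: Not needed, leave alone: square white dispenser bottle with steel top, 55 x 55 mm, 116 mm high. Origin under its centre
- driver: Not needed, leave alone: screwdriver lying on the bench, about 180 mm long along its x
- module: Not needed, leave alone: black round module with a green circuit board on top, 80 mm across, 25 mm high. Origin under its centre
There are look-alikes about, which are no part of the job. What is shaped like the handle but blue is not meant.

How it is judged:
On the way:
1. the spacer ring lies flat on the plate around the spindle, let go, with the handle not yet on (z of spacer in the frame of spindle_foot between -0.003 and 0.004 m and x of spacer in the frame of spindle_foot between -0.006 and 0.006 m and y of spacer in the frame of spindle_foot between -0.006 and 0.006 m and angle between the z axis of spacer and the z axis of spindle_foot, either way round below 0.15 rad and linear speed of spacer below 0.02 m/s and contact force between the fingers and spacer below 0.1 N and distance between handle and spindle_foot above 0.06 m), for 0.2 s.
At the end, for the whole second after the job is handed in: Spacer on the plate around the spindle (underside within 4 mm of the plate, centre within 6 mm of the axis, flat to 0.15 rad); handle home over it (hub underside 9 to 16 mm off the plate, within 5 mm of the axis, straight to 0.12 rad); both at rest (z of spacer in the frame of spindle_foot between -0.003 and 0.004 m and x of spacer in the frame of spindle_foot between -0.006 and 0.006 m and y of spacer in the frame of spindle_foot between -0.006 and 0.006 m and angle between the z axis of spacer and the z axis of spindle_foot, either way round below 0.15 rad and z of handle in the frame of spindle_foot between 0.009 and 0.016 m and x of handle in the frame of spindle_foot between -0.005 and 0.005 m and y of handle in the frame of spindle_foot between -0.005 and 0.005 m and angle between the z axis of handle and the z axis of spindle_foot, either way round below 0.12 rad and linear speed of each of spacer, handle below 0.02 m/s); the robot touches nothing.
It fails at once if the narrow bush is moved by more than 30 mm (distance of bush from where it was at the start of the episode above 0.03 m).
It fails at once if the round knob is moved by more than 30 mm (distance of round_knob from where it was at the start of the episode above 0.03 m).
It fails at once if the bottle is moved by more than 30 mm (distance of bottle from where it was at the start of the episode above 0.03 m).
It fails at once if the screwdriver is moved by more than 30 mm (distance of driver from where it was at the start of the episode above 0.03 m).
It fails at once if the round module is moved by more than 30 mm (distance of module from where it was at the start of the episode above 0.03 m).
It also fails if it takes over 66 s, if anything falls off the work surface, if the arm or the gripper's body presses on something with over 40 N, if the wrist force passes 120 N, or if a joint passes its speed limit or range.

ROBOT

A 7-joint arm with a two-finger parallel gripper is mounted at the origin on the work surface. World frame = base frame: x ahead of the robot, y to its left, z up, the work surface at z = 0. Lengths are in m, angles in rad, forces in N, time in s.
With the tool pointing down it reaches from about 0.4 to 0.9 m from the base axis. Payload 5.6 kg.
Tool frame: the origin (TCP) lies at the very end of the fingers, on their centre line; the grasp point (between the pads) lies 19 mm behind it (robot.grip_depth is the distance from the TCP to the grasp point, in m); z points along the fingers, y is the line along which they close (so a half turn about z gives the same grasp; the last joint's range is limited). The gripper opens to 92 mm and grips with 3 to 60 N. Pads are 20 mm wide; open, the fingers measure 128 mm over their backs; the gripper's body (75 mm by 189 mm) begins 69 mm behind the grasp point.
Start: joints at [-1.25, 0.468, -0.012, 1.603, 0.006, 1.071, -0.056], TCP at [0.231, 0.607, 0.215] pointing down, gripper open.
Joint ranges: [-2.53, 2.53], [-0.31, 2.02], [-1.57, 1.55], [0.28, 2.44], [-1.29, 4.43], [0.15, 1.84], [-2.92, 2.92]. Speed limits (rad/s): [2.57, 2.57, 3.14, 3.14, 3.14, 3.14, 3.14].

INTERFACE

Orientations are given as [roll, pitch, yaw] about the fixed x, y, z axes, in that order (R = Rz(yaw) Ry(pitch) Rx(roll)).
In Python, from rig import get_obs, viewer, robot gives the robot as it stands.
- The arm moves only by the tool servo_tool, never from a script. Its argument "plan" is text: rows parted by semicolons, each of 6 numbers parted by spaces: the shift along the tool's x, y, z scaled (see below), then the turn, a rotation vector about the tool's x, y, z scaled (see below). A call has 1 to 12 rows; each row is the pose to reach, as a shift and turn from the pose commanded when the call began, along the tool's axes at that moment; what a row does not reach only later rows make up. The controller multiplies each number of a shift by 0.25 m and each number of a turn by pi/2 rad. A row lasts 1/8 s, in which the tool goes at most 62.5 mm and 10.7 degrees, less where a joint would pass 70% of its speed; a pose out of reach is approached as far as the arm can. A call with a number of a shift or a turn outside -1 to 1 is refused whole. A call with a gripper value outside its range is refused whole. "claw" is the opening, from -1 (shut) to 1 (fully open), set as the call begins (left out, the last holds). The fingers move at their own pace and stop on an object; "force" is the grip in N (left out, the last holds). Time passes only in rows, so rows that repeat a pose let the fingers close. It gives the time, the measured TCP pose, the force, the opening and the grip force at its end, in the units of the state.
- get_obs(): the state, without advancing time (a new reading comes with each control period).
- viewer.grab_frame(name): name is "side" or "top"; returns a dict with "frame" (400x640x3 uint8, blue, green, red), "range_z" (400x640 float32, m along the optical axis (not along the pixel's ray), 0 where there is no reading), "camera_matrix" (3x3 intrinsics, pixels), "k1" (the pictures are not rectified: a ray, as slopes to the right and down, at radius r is drawn at 1 + k1 r^2 times it, then the intrinsics apply), "R" (3x3) and "t" (3): a world point X has camera coordinates R X + t. Camera axes: x right, y down, z forward; pixel columns grow to the right and rows downward; lengths in m; the calibration is good to about 2 mm. A picture is of the moment at which its call begins.
- robot.close_job(): hands the job in; it is judged then, once.
The state is a dict: "time_s": time; "qpos": joint angles; "joint_vel": joint speeds; "joint_efforts": joint torques, N m; "eef_pos": TCP position; "tool_rot": TCP orientation; "wrist_force": force on the tool from outside, world axes, zero at the start; "ft_torque": the same for the moment, N m; "gripper_width": finger opening in m; "grasp_force": force on a finger pad.
Only numpy, scipy, OpenCV 4.12 (cv2) and the standard library are available. Lean on these libraries where they do the work, as an engineer would, in place of code of your own. Each camera call takes 0.05 s, during which the arm holds its last target. There are 200 camera calls.

## Working session

There is one attempt and no reset: what is moved stays moved. The work goes in short steps, Python scripts to look and compute and a tool call to move; the robot and the scene stay as the last step left them, time stands still between calls to the robot, and variables do not carry over. Pictures are saved under pics/ and viewed, at most 10 in all, crops included, and the job is handed in when it is done.

Besides the shell and the picture viewer there is one more tool, called after "Request:" by a JSON object that holds its "method" and its "body", one argument or row to a line. servo_tool: Moves the arm, as the interface text tells. Shifts and turns lie within -1 to 1; 1 stands for 0.25 m of shift or pi/2 rad of turn. Its arguments: {"type":"object","properties":{"plan":{"type":"string"},"claw":{"type":"number"},"force":{"type":"number"}},"required":["plan"]}

```bash
ls; mkdir -p pics; cat > h.py <<'E'
import numpy as np, cv2
from rig import get_obs, viewer, robot
from scipy.spatial.transform import Rotation as Ro
def cloud(f):
    K,k1=f["camera_matrix"],f["k1"]; h,w=f["range_z"].shape
    u,v=np.meshgrid(np.arange(w),np.arange(h))
    x=cv2.undistortPoints(np.stack([u,v],-1).reshape(-1,1,2).astype(float),K,np.array([k1,0,0,0.]))[:,0]
    z=f["range_z"].reshape(-1,1); c=np.hstack([x*z,z])
    P=(c-f["t"])@f["R"]; P[z[:,0]==0]=np.nan
    return P.reshape(h,w,3)
def ray(f,u,v):
    x=cv2.undistortPoints(np.array([[[u,v]]],float),f["camera_matrix"],np.array([f["k1"],0,0,0.]))[0,0]
    d=f["R"].T@np.array([*x,1]); return -f["R"].T@f["t"],d
def onz(f,u,v,z):
    o,d=ray(f,u,v); return o+d*(z-o[2])/d[2]
E
python3 - <<'E'
from h import *
for n in("side","top"):
    f=viewer.grab_frame(n); np.savez(n+"0.npz",**f); cv2.imwrite(f"pics/{n}0.png",f["frame"])
    print(n,f["camera_matrix"],f["k1"],-f["R"].T@f["t"],f["R"])
o=get_obs(); print(o["eef_pos"],o["tool_rot"],o["time_s"],o["gripper_width"])
E
```

```text
pics
side [[420.86193135   0.         319.00517546]
 [  0.         420.86193135 202.62305666]
 [  0.           0.           1.        ]] -0.11337387089056375 [ 0.26754181 -1.10710713  0.95890776] [[ 0.96792861 -0.25122093  0.00149919]
 [-0.15468446 -0.60066441 -0.78439466]
 [ 0.19795686  0.75900613 -0.62026024]]
top [[415.32875372   0.         325.11329503]
 [  0.         415.32875372 194.96676349]
 [  0.           0.           1.        ]] 0.014212055945471008 [ 0.34928388 -0.0234951   1.18603971] [[-0.016477   -0.99974748  0.01528024]
 [-0.98029515  0.0131439  -0.19710064]
 [ 0.19685002 -0.01822678 -0.98026417]]
[0.23120422 0.60692327 0.21373065] [-3.13997756e+00  1.52316281e-04  2.77770430e+00] 0.1 0.09189532400108527
```

View pics/top0.png

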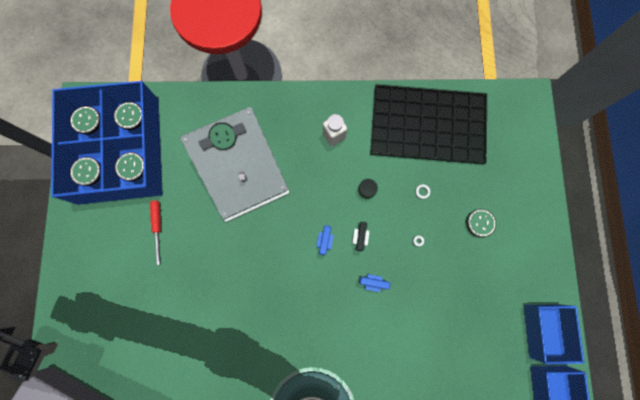

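View pics/side0.png

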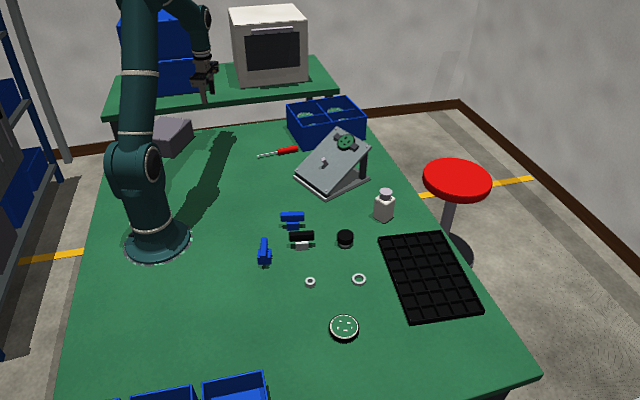

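Top view candidates are two rings: (423,191), which is larger, and (418,241), which is smaller. T-shapes are black with aluminium at (361,236) and blue at (325,240) and (374,283). The spindle is at (242,177). The larger ring fits the 42 mm spacer and the black T fits the handle; I'll confirm both in a crop and measure them.

```bash
python3 - <<'E'
from h import *
f=dict(np.load("top0.npz")); im=f["frame"]; P=cloud(f); f["k1"]=float(f["k1"])
a=cv2.resize(im[165:260,310:450],None,fx=5.7,fy=5.7,interpolation=cv2.INTER_CUBIC)[:540]
cv2.imwrite("pics/crop1.png",a)
hsv=cv2.cvtColor(im,cv2.COLOR_BGR2HSV)
for nm,(x0,x1,y0,y1),z in(("ring",(408,440,178,204),.012),("bush",(408,430,230,252),.018),("hub",(345,378,215,258),.03)):
    m=np.zeros(im.shape[:2],np.uint8); m[y0:y1,x0:x1]=((hsv[y0:y1,x0:x1,1]<70)&(hsv[y0:y1,x0:x1,2]>110))*255
    cs,_=cv2.findContours(m,cv2.RETR_EXTERNAL,cv2.CHAIN_APPROX_NONE)
    for c in cs:
        if cv2.contourArea(c)<10: continue
        (u,v),r=cv2.minEnclosingCircle(c); p=onz(f,u,v,z); print(nm,u,v,r,"diam",2*r*1.17/415,p, cv2.minAreaRect(c))
# handle bar: black pixels by depth
z=P[...,2]
for nm,(x0,x1,y0,y1),lo in(("ringd",(408,440,178,204),.006),("bushd",(408,430,230,252),.009),("bard",(345,378,215,258),.045)):
    q=P[y0:y1,x0:x1].reshape(-1,3); q=q[q[:,2]>lo]; xy=q[:,:2].astype(np.float32)
    print(nm,len(q),np.median(q[:,2]),q.min(0),q.max(0),cv2.minAreaRect(xy))
q=P[110:220,180:290].reshape(-1,3); q=q[(q[:,2]>.03)]
# plane ransac
rng=np.random.default_rng(0);best=None
for i in range(300):
    s=q[rng.choice(len(q),3,False)];n=np.cross(s[1]-s[0],s[2]-s[0]);n/=np.linalg.norm(n)+1e-12;n*=np.sign(n[2])
    k=abs((q-s[0])@n)<.003
    if best is None or k.sum()>best.sum():best=k
c=q[best].mean(0);n=np.linalg.svd(q[best]-c,full_matrices=False)[2][2];n*=np.sign(n[2])
print("plane",best.sum(),c,n,"tilt",np.degrees(np.arccos(n[2])),"fronty dir",np.degrees(np.arctan2(n[1],n[0])))
ex=np.array([-n[0],-n[1],0]);ex/=np.linalg.norm(ex);up=ex-n*(ex@n);up/=np.linalg.norm(up);lat=np.cross(n,up)
w=q[best]-c
r=cv2.minAreaRect((w@np.c_[up,lat]).astype(np.float32));print("plate rect",r)
d=(P-c)@n
for v in range(168,186): print(v,[int(round(1000*x)) if x==x else -1 for x in d[v,232:254]])
print("up",up,"lat",lat)
E
```

```text
ring 422.7201843261719 191.01376342773438 8.018743515014648 diam 0.04521412006056452 [ 0.59293611 -0.32834908  0.012     ] ((422.75006103515625, 191.25001525878906), (15.55634880065918, 14.849241256713867), 45.0)
bush 418.09259033203125 240.61111450195312 6.123267650604248 diam 0.03452637663232275 [ 0.44933261 -0.30471556  0.018     ] ((418.0, 240.5), (11.0, 12.0), 90.0)
hub 366.0 237.5 7.762187480926514 diam 0.04376751495269408 [ 0.4590698  -0.15689589  0.03      ] ((366.4307861328125, 237.55386352539062), (4.465250492095947, 15.380306243896484), 7.125016689300537)
hub 355.0 236.0 8.24631118774414 diam 0.04649727272125612 [ 0.46369731 -0.12635462  0.03      ] ((354.780517578125, 235.97561645507812), (5.300714015960693, 16.343868255615234), 6.34019136428833)
ringd 98 0.011415735562770287 [ 0.55883481 -0.35093475  0.00602061] [ 0.63033503 -0.29074101  0.0160172 ] ((0.58732008934021, -0.3245866000652313), (0.04557277262210846, 0.07526087015867233), 70.89949798583984)
bushd 71 0.016293397913560166 [ 0.43425165 -0.32014736  0.00917215] [ 0.46490766 -0.29208201  0.02222895] ((0.4479112923
[... 1428 characters left out ...]
33, 34, 32, 33, 31, -1, 0, 5, -1, -2, -2, -1, -1]
179 [-1, 0, -1, -4, 2, -1, -3, -3, 34, 28, 35, 2, -1, -2, -2, 0, 0, 4, 1, -1, -1, -1]
180 [-1, 4, -1, -1, -1, -2, 3, 2, -3, 3, 2, 1, -1, 1, 2, 3, -3, -1, -3, 2, 0, -2]
181 [-2, -5, 0, 2, -1, 4, -4, -2, 5, 4, 5, 2, 1, -3, -1, 0, -1, -3, -1, 0, 0, -1]
182 [3, -1, 0, 2, 4, -1, 2, 0, 6, 1, 0, -1, -3, 1, 0, -2, 0, -2, -2, 1, -5, 1]
183 [-2, -3, 0, 0, 3, 1, -4, -1, -1, 0, 2, 1, 2, -1, 1, 1, -3, 1, 0, -5, -1, -1]
184 [-4, 0, 3, 0, 6, 0, 1, 4, -2, -1, 0, -1, -1, 2, -2, 3, -1, 2, 2, -2, 1, -2]
185 [0, 1, 0, 1, 2, -5, 1, 1, 1, 0, -1, -1, -1, 0, -3, -2, -2, 6, -1, -4, -1, 1]
up [0.79185336 0.35242166 0.4987657 ] lat [-0.40660745  0.91360297  0.        ]
```

View pics/crop1.png

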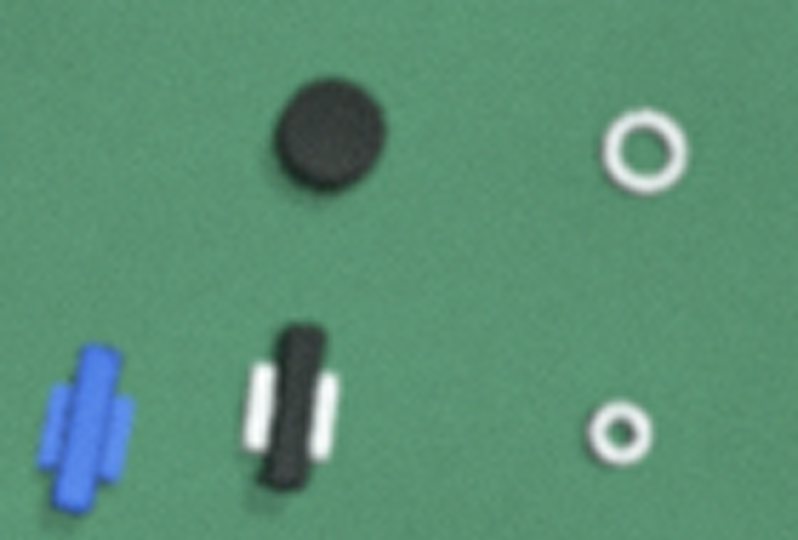

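The crop confirms it: the larger ring, top view (423,191), about 42 mm, is the spacer. The black bar on an aluminium hub at (361,236) is the handle. Now the side-view check and a close-up of the spindle.

```bash
python3 - <<'E'
from h import *
S={n:dict(np.load(n+"0.npz")) for n in("top","side")}
for f in S.values(): f["k1"]=float(f["k1"])
t,s=S["top"]["frame"],S["side"]["frame"]
k=lambda a:cv2.resize(a,(390,390),interpolation=cv2.INTER_CUBIC)
cv2.imwrite("pics/spin.png",np.hstack([k(t[162:192,227:257]),k(s[146:176,308:338])]))
im=s;hsv=cv2.cvtColor(im,cv2.COLOR_BGR2HSV);f=S["side"]
for nm,(x0,x1,y0,y1),z in(("ring",(345,375,265,292),.010),("bush",(298,324,270,293),.014)):
    m=np.zeros(im.shape[:2],np.uint8); m[y0:y1,x0:x1]=((hsv[y0:y1,x0:x1,1]<70)&(hsv[y0:y1,x0:x1,2]>100))*255
    cs,_=cv2.findContours(m,cv2.RETR_EXTERNAL,cv2.CHAIN_APPROX_NONE)
    for c in cs:
        if cv2.contourArea(c)<10: continue
        x,y,w,h=cv2.boundingRect(c);u,v=x+(w-1)/2,y+(h-1)/2; print(nm,u,v,w,h,onz(f,u,v,z/1.))
P=cloud(f); q=P[220:252,283:320].reshape(-1,3); q=q[q[:,2]>.045];print("bar side",len(q),cv2.minAreaRect(q[:,:2].astype(np.float32)),q[:,2].max())
n=np.array([-.4557,-.2028,.8667]);c=np.array([.65328,.19422,.09405]);up=np.array([.79185,.35242,.49877]);lat=np.cross(n,up)
foot=c-.0247*up-.0003*lat;print("foot",foot)
for nm,(x0,x1,y0,y1) in(("top",(232,254,166,186)),("side",(308,338,146,176))):
    q=cloud(S[nm])[y0:y1,x0:x1].reshape(-1,3)-foot
    d=q@n; k=(d>.024)&(d<.045); print(nm,k.sum(),"tip along up/lat",np.median((q@up)[k]),np.median((q@lat)[k]),((q@up)[k]).min(),((q@up)[k]).max(),((q@lat)[k]).min(),((q@lat)[k]).max(),"plate d",np.nanmedian(d))
E
```

```text
ring 358.5 278.0 14 11 [ 0.59335175 -0.32526721  0.01      ]
bush 310.0 280.5 11 8 [ 0.45063135 -0.30183971  0.014     ]
bar side 199 ((0.46168777346611023, -0.1444738656282425), (0.025348639115691185, 0.07981488853693008), 79.51068878173828) 0.06672377845521744
foot [0.63384328 0.18524115 0.08173038]
top 39 tip along up/lat 0.0008729661802031255 -0.0010865959907972508 -0.008804706109455156 0.008020955739777602 -0.010281331652158896 0.0071156066795874506 plate d 0.00025669405500580305
side 18 tip along up/lat -0.0013243464667240627 -0.003604003439985253 -0.007316850341197502 0.006453510416773847 -0.009157209637347001 0.008447600045375116 plate d 0.00484217335826078
```

View pics/spin.png

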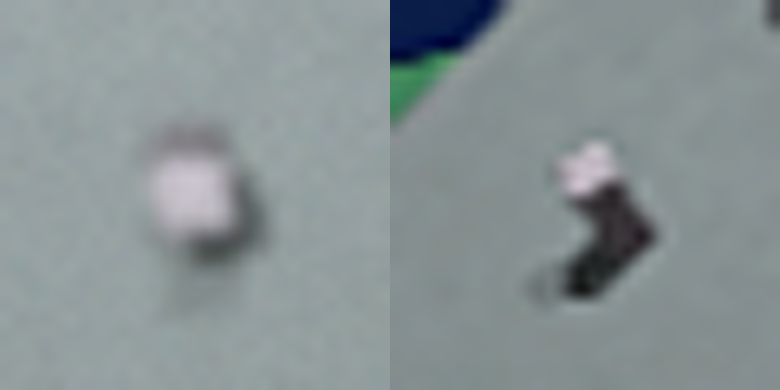

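```bash
cat >> h.py <<'E'
def rot(*c): return np.array(c,float).T
def go(p,R,p0=None,R0=None):
    o=get_obs(); R0=Ro.from_euler("xyz",o["tool_rot"]).as_matrix() if R0 is None else R0
    p0=o["eef_pos"] if p0 is None else p0
    s=R0.T@(np.array(p)-p0)/.25; r=Ro.from_matrix(R0.T@R).as_rotvec()/(np.pi/2)
    print("move",np.round(s,4),np.round(r,4)); return s,r
def down(yaw): return Ro.from_euler("xyz",[np.pi,0,np.radians(yaw)]).as_matrix()
n=np.array([-.4557,-.2028,.8667]);up=np.array([.79185,.35242,.49877]);lat=np.cross(n,up);foot=np.array([.6338,.1852,.0820])
E
cat > tipang.py <<'E'
from h import *
for nm,(x0,x1,y0,y1),thr in(("top",(232,250,165,186),0),("side",(316,330,154,164),0)):
    f=dict(np.load(nm+"0.npz"));f["k1"]=float(f["k1"])
    g=f["frame"][y0:y1,x0:x1].astype(np.float32).mean(2); k=12
    G=cv2.resize(g,None,fx=k,fy=k,interpolation=cv2.INTER_CUBIC)
    bg=np.median(g); 
    for fr in(.35,.5,.65):
        m=(G>bg+fr*(g.max()-bg)).astype(np.uint8);cs,_=cv2.findContours(m,cv2.RETR_EXTERNAL,cv2.CHAIN_APPROX_NONE)
        c=max(cs,key=cv2.contourArea)[:,0].astype(float)
        uv=(c+.5)/k-.5+[x0,y0]; Q=[]
        for u,v in uv:
            o,d=ray(f,u,v); Q.append(o+d*(((foot+.034*n-o)@n)/(d@n))-foot)
        Q=np.array(Q);q=np.c_[Q@up,Q@lat].astype(np.float32);r=cv2.minAreaRect(q)
        # 4th harmonic of filled contour moments
        cc=q-q.mean(0);th=np.arctan2(cc[:,1],cc[:,0]);rr=np.hypot(*cc.T);o_=np.argsort(th)
        T=np.linspace(-np.pi,np.pi,360);R=np.interp(T,th[o_],rr[o_],period=2*np.pi)
        h=(R*np.exp(-4j*T)).mean()
        print(nm,fr,np.round(r[0],4),np.round(r[1],4),r[2],"corner deg",np.degrees(-np.angle(h))/4%90,abs(h)/R.mean())
E
python3 - <<'E'
from h import *
go([.41,.14,.215],down(110)); go([.593,-.327,.12],down(61),np.array([.41,.14,.215]),down(110))
E
python3 tipang.py
```

```text
move [-1.3331 -1.4909 -0.0025] [-9.000e-04  5.000e-04  5.461e-01]
move [-2.0057  0.049   0.38  ] [ 0.     -0.      0.5444]
top 0.35 [0.0006 0.0008] [0.0142 0.0132] 71.47881317138672 corner deg 27.064990863623333 0.033764618857632794
top 0.5 [0.0008 0.0005] [0.0127 0.0122] 71.08943176269531 corner deg 26.024191140389267 0.03997976021327509
top 0.65 [0.0009 0.0003] [0.0114 0.0107] 67.61247253417969 corner deg 24.279516423957748 0.04362964076127497
side 0.35 [0.0022 0.005 ] [0.0153 0.0165] 71.16082000732422 corner deg 20.01840290040881 0.05542663464341757
side 0.5 [0.0024 0.0048] [0.0155 0.0142] 57.56867980957031 corner deg 19.54354531170795 0.05951513467262473
side 0.65 [0.0023 0.0047] [0.0145 0.013 ] 56.881500244140625 corner deg 19.012839344451052 0.07367249605758486
```

Request:
{"method": "servo_tool", "body": {
  "plan": "-0.67 -0.745 0 0 0 0.27; -0.67 -0.745 0 0 0 0.27; -0.67 -0.745 0 0 0 0.27; -0.67 -0.745 0 0 0 0.27; -0.67 -0.745 0 0 0 0.27",
  "claw": 1
}}

```text
time_s: 0.72
eef_pos: [0.3236, 0.3693, 0.2146]
tool_rot: [-3.141, 0.001, 2.346]
wrist_force: [-0.2, 1.2, 0.8]
gripper_width: 0.092
grasp_force: 0.0
```

```bash
python3 - <<'E'
from h import *
go([.41,.14,.215],down(110)); go([.5,-.09,.17],down(85)); go([.593,-.327,.12],down(61),np.array([.5,-.09,.17]),down(85))
E
```

```text
move [-8.971e-01 -3.950e-01 -1.000e-04] [-0.0004  0.0008  0.2713]
move [-1.806  -0.7816  0.1812] [-2.000e-04  9.000e-04  5.491e-01]
move [-0.912   0.4532  0.2   ] [-0.     -0.      0.2667]
```

Request:
{"method": "servo_tool", "body": {
  "plan": "-0.9 -0.395 0 0 0 0.27; -0.9 -0.395 0 0 0 0.27; -0.9 -0.395 0 0 0 0.27; -0.9 -0.395 0 0 0 0.27; -0.9 -0.395 0 0 0 0.27"
}}

```text
time_s: 1.35
eef_pos: [0.4116, 0.1418, 0.2148]
tool_rot: [3.141, 0.001, 1.923]
wrist_force: [-0.3, 0.7, 0.9]
gripper_width: 0.0917
grasp_force: 0.0
```

Request:
{"method": "servo_tool", "body": {
  "plan": "-0.9 -0.3 0.18 0 0 0.27; -0.9 -0.3 0.18 0 0 0.27; -0.9 -0.3 0.18 0 0 0.27; -0.9 -0.3 0.18 0 0 0.27; -0.9 -0.3 0.18 0 0 0.27"
}}

```text
time_s: 1.98
eef_pos: [0.4191, -0.0943, 0.1691]
tool_rot: [-3.141, 0.001, 1.501]
wrist_force: [0.3, 1.4, -0.1]
gripper_width: 0.0919
grasp_force: 0.0
```

```bash
python3 - <<'E'
from h import *
go([.593,-.327,.10],down(61))
E
```

```text
move [-0.8793  0.7596  0.277 ] [-0.0003  0.001   0.2775]
```

Request:
{"method": "servo_tool", "body": {
  "plan": "-0.88 0.76 0.1 0 0 0.278; -0.88 0.76 0.1 0 0 0.278; -0.88 0.76 0.1 0 0 0.278; -0.88 0.76 0.1 0 0 0.278; -0.88 0.76 0.277 0 0 0.278; -0.88 0.76 0.277 0 0 0.278; -0.88 0.76 0.277 0 0 0.278; -0.88 0.76 0.277 0 0 0.278"
}}

```text
time_s: 2.98
eef_pos: [0.5957, -0.3225, 0.1025]
tool_rot: [3.139, -0.002, 1.071]
wrist_force: [0.0, -0.6, 1.5]
gripper_width: 0.092
grasp_force: 0.0
```

```bash
python3 - <<'E'
from h import *
go([.593,-.327,.004],down(61))
E
```

```text
move [-0.0217 -0.002   0.3941] [ 0.0018 -0.0013  0.0039]
```

Request:
{"method": "servo_tool", "body": {
  "plan": "0 0 0.2 0 0 0; 0 0 0.3 0 0 0; 0 0 0.3 0 0 0; 0 0 0.3 0 0 0"
}}

```text
time_s: 3.48
eef_pos: [0.5952, -0.3249, 0.0271]
tool_rot: [3.139, -0.0, 1.069]
wrist_force: [0.2, 0.4, 0.9]
gripper_width: 0.0921
grasp_force: 0.0
```

```bash
python3 - <<'E'
from h import *
go([.593,-.327,.004],down(61))
E
```

```text
move [-0.0117 -0.0038  0.0924] [ 0.0016 -0.0001  0.0026]
```

Request:
{"method": "servo_tool", "body": {
  "plan": "-0.01 -0.003 0.092 0 0 0; -0.01 -0.003 0.092 0 0 0; -0.01 -0.003 0.092 0 0 0"
}}

```text
time_s: 3.85
eef_pos: [0.592, -0.3262, 0.0021]
tool_rot: [-3.141, 0.0, 1.068]
wrist_force: [-0.4, -0.7, -0.8]
gripper_width: 0.0919
grasp_force: 0.0
```

Request:
{"method": "servo_tool", "body": {
  "plan": "0 0 0 0 0 0; 0 0 0 0 0 0; 0 0 0 0 0 0; 0 0 0 0 0 0; 0 0 0 0 0 0; 0 0 0 0 0 0; 0 0 0 0 0 0; 0 0 0 0 0 0",
  "claw": -1,
  "force": 20
}}

```text
time_s: 4.85
eef_pos: [0.5925, -0.3262, 0.0024]
tool_rot: [3.141, -0.0, 1.069]
wrist_force: [0.4, 0.6, 0.6]
gripper_width: 0.0413
grasp_force: 20.0
```

Request:
{"method": "servo_tool", "body": {
  "plan": "0 0 -0.25 0 0 0; 0 0 -0.5 0 0 0; 0 0 -0.75 0 0 0; 0 0 -0.75 0 0 0; 0 0 -0.75 0 0 0"
}}

```text
time_s: 5.48
eef_pos: [0.592, -0.3255, 0.1892]
tool_rot: [-3.14, -0.001, 1.069]
wrist_force: [-0.4, -0.2, -2.3]
gripper_width: 0.0412
grasp_force: 20.0
```

```bash
cat >> h.py <<'E'
foot=foot+.0015*up+.0025*lat
E
python3 - <<'E'
from h import *
R=rot(lat,up,-n); o=get_obs();print(o["gripper_width"],o["grasp_force"],o["eef_pos"],foot+.11*n)
s,r=go(foot+.13*n,R); 
E
```

```text
0.04118865070830031 19.999836527276784 [ 0.59195604 -0.32549658  0.18915687] [0.58384429 0.16570459 0.17808513]
move [ 1.6752 -0.9978 -0.0229] [-0.3089  0.1522 -0.5725]
```

Request:
{"method": "servo_tool", "body": {
  "plan": "0.84 -0.5 -0.05 -0.155 0.076 -0.286; 0.84 -0.5 -0.05 -0.155 0.076 -0.286; 0.84 -0.5 -0.05 -0.155 0.076 -0.286; 0.84 -0.5 -0.05 -0.155 0.076 -0.286; 0.84 -0.5 -0.05 -0.155 0.076 -0.286; 0.84 -0.5 -0.05 -0.155 0.076 -0.286"
}}

```text
time_s: 6.22
eef_pos: [0.5831, -0.0821, 0.2009]
tool_rot: [2.882, -0.06, 1.529]
wrist_force: [0.6, -0.9, -0.5]
gripper_width: 0.0416
grasp_force: 20.0
```

```bash
python3 - <<'E'
from h import *
go(foot+.11*n,rot(lat,up,-n)); 
E
```

```text
move [ 0.9834 -0.076   0.1354] [-0.1553  0.0774 -0.2861]
```

Request:
{"method": "servo_tool", "body": {
  "plan": "0.983 -0.076 0.135 -0.155 0.077 -0.286; 0.983 -0.076 0.135 -0.155 0.077 -0.286; 0.983 -0.076 0.135 -0.155 0.077 -0.286; 0.983 -0.076 0.135 -0.155 0.077 -0.286; 0.983 -0.076 0.135 -0.155 0.077 -0.286; 0.983 -0.076 0.135 -0.155 0.077 -0.286; 0.983 -0.076 0.135 -0.155 0.077 -0.286"
}}

```text
time_s: 7.1
eef_pos: [0.5854, 0.1628, 0.1795]
tool_rot: [2.618, 0.001, 1.984]
wrist_force: [0.8, -0.3, -0.9]
gripper_width: 0.0416
grasp_force: 20.0
```

```bash
python3 - <<'E'
from h import *
go(foot+.065*n,rot(lat,up,-n))
E
```

```text
move [ 0.0136 -0.0039  0.1843] [ 0.0008  0.0023 -0.0024]
```

Go to about 65 mm off the plate, then look from both cameras.

Request:
{"method": "servo_tool", "body": {
  "plan": "0.012 -0.003 0.18 0 0 0; 0.012 -0.003 0.18 0 0 0; 0.012 -0.003 0.18 0 0 0; 0.012 -0.003 0.18 0 0 0"
}}

```text
time_s: 7.6
eef_pos: [0.6041, 0.1765, 0.142]
tool_rot: [2.615, 0.001, 1.987]
wrist_force: [0.8, 0.2, -0.8]
gripper_width: 0.0413
grasp_force: 20.0
```

```bash
python3 - <<'E'
from h import *
R=rot(lat,up,-n); o=get_obs(); d=o["eef_pos"]-foot; print(d@lat,d@up,d@n)
ims=[]
for nm in("top","side"):
    f=viewer.grab_frame(nm); np.savez(nm+"1.npz",**f)
    c=f["R"]@(foot+.04*n)+f["t"];u=f["camera_matrix"]@(c/c[2]);u,v=int(u[0]),int(u[1]);print(nm,u-25,v-25)
    ims.append(cv2.resize(f["frame"][v-25:v+25,u-25:u+25],(400,400),interpolation=cv2.INTER_CUBIC))
cv2.imwrite("pics/pre.png",np.hstack(ims))
E
```

```text
0.0016351644367847188 0.001816938349087517 0.067344962192059
top 215 151
side 297 132
```

View pics/pre.png

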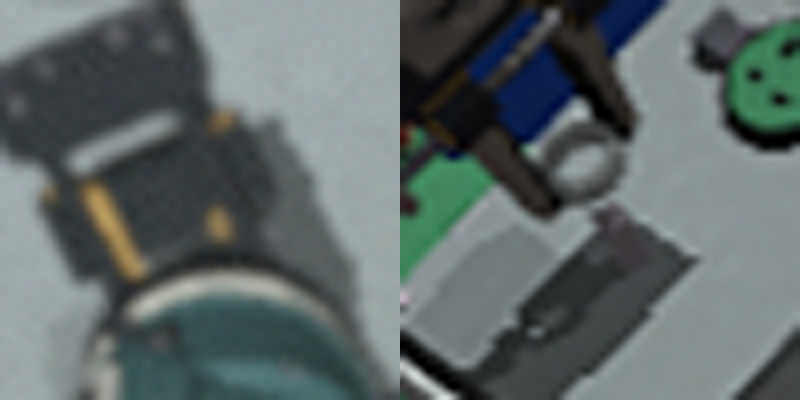

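```bash
python3 - <<'E'
from h import *
f=dict(np.load("side1.npz"));f["k1"]=float(f["k1"])
o=get_obs()["eef_pos"]-foot; print("tcp",o@up,o@lat,o@n)
def on(u,v,h):
    a,d=ray(f,u,v); X=a+d*(((foot+h*n-a)@n)/(d@n))-foot; return np.round([X@up,X@lat],4)
for x,y in((582,162),(582,120),(582,203),(540,162),(625,162)): print("ring",on(297+(x-400+.5)/8-.5,132+(y+.5)/8-.5,o@n-.0024+.006))
g=f["frame"][:, :].astype(int); sub=g[146:164,312:328].mean(2).astype(int); print(sub)
P=cloud(f)[146:164,312:328]-foot; print(np.round((P@n)*1000).astype(int))
E
```

```text
tcp 0.0018754431872274365 0.0023837216660360402 0.06719341846810599
ring [0.0045 0.0039]
ring [0.0214 0.0222]
ring [-0.0117 -0.0137]
ring [-0.0066  0.023 ]
ring [ 0.0157 -0.0155]
[[ 38  38  34  29  79 136 161 170 124  20   0   4  29  38  79 132]
 [ 37  35  29  55 124 142 105  90  80  55  36  16  15  31  85 136]
 [ 36  30  58 108 120  92  67  61  62  66  68  49   9  16 106 149]
 [ 20  55 108 109  76  65  60  58  55  53  60  84  60  60 128 150]
 [ 80 145 131  81  62  60  81  95 121 129 106 105 105 127 145 146]
 [ 58 125 117  64  59  77 125 147 150 154 127  97  88 122 150 148]
 [ 31  52  73  63  66 115 151 152 152 142 114  87  80 126 154 148]
 [ 42  25  34  57  98 145 156 153 142 115  94  78  77 125 153 147]
 [ 45  33  17  49  84 109 126 120 105  96  79  70 114 148 147 144]
 [ 44  44  31  30  59  74  90  97  76  66  61  79 127 150 147 147]
 [ 36  44  45  27  22  50  63  63  58  55  93 138 150 148 146 146]
 [ 40  38  43  31   2  46  77  86  98 131 133 107 131 150 145 144]
 [114  56  31  31  50 116 148 148 127  88  70  75  87 123 149 148]
 [145 128  97  80 116 150 149 151 129  76  52  74 
[... 5928 characters left out ...]
     5
                     7                    1                    5
                     3                    5                    3
                     4                    1                   30
                    26                   22                   19
                     2]
 [                  -1                    1                    3
                     5                    8                    2
                     2                    8                    4
                     5                    4                    5
                    21                   15                   18
                    10]]<stdin>:8: RuntimeWarning: invalid value encountered in cast
```

Request:
{"method": "servo_tool", "body": {
  "plan": "-0.008 -0.011 0.03 0 0 0; -0.008 -0.011 0.06 0 0 0; -0.008 -0.011 0.09 0 0 0; -0.008 -0.011 0.12 0 0 0; -0.008 -0.011 0.15 0 0 0; -0.008 -0.011 0.15 0 0 0"
}}

```text
time_s: 8.45
eef_pos: [0.6193, 0.1825, 0.107]
tool_rot: [2.617, 0.001, 1.989]
wrist_force: [0.2, 0.3, 0.0]
gripper_width: 0.0417
grasp_force: 20.0
```

```bash
python3 - <<'E'
from h import *
o=get_obs();d=o["eef_pos"]-foot;w=o["wrist_force"];print("up,lat,n",d@up,d@lat,d@n,"F",w@up,w@lat,w@n,o["ft_torque"])
E
```

```text
up,lat,n -0.0014912335552188006 0.0009627320506923974 0.028782590360645694 F 0.2754334898555696 0.19793340295383546 -0.1509310345786904 [-0.28381473  0.50909462  0.04029567]
```

Request:
{"method": "servo_tool", "body": {
  "plan": "0 0 0.02 0 0 0; 0 0 0.04 0 0 0; 0 0 0.06 0 0 0; 0 0 0.08 0 0 0; 0 0 0.085 0 0 0; 0 0 0.085 0 0 0"
}}

```text
time_s: 9.2
eef_pos: [0.629, 0.1866, 0.0887]
tool_rot: [2.617, 0.001, 1.989]
wrist_force: [0.1, -0.1, -1.3]
gripper_width: 0.0413
grasp_force: 20.0
```

```bash
cat > st.py <<'E'
from h import *
o=get_obs();d=o["eef_pos"]-foot;w=o["wrist_force"];print("up,lat,n",d@up,d@lat,d@n,"F",w@up,w@lat,w@n,o["ft_torque"],o["gripper_width"])
E
python3 st.py
```

```text
up,lat,n -0.0014368175722706503 0.0007217871749597016 0.007678899537257789 F -0.5857969269870903 -0.14628299112460574 -1.1277588732937471 [-0.24285336  0.57414142  0.00827252] 0.041348400567350285
```

Free so far. Ease down to contact.

Request:
{"method": "servo_tool", "body": {
  "plan": "0 0 0.008 0 0 0; 0 0 0.014 0 0 0; 0 0 0.02 0 0 0; 0 0 0.023 0 0 0; 0 0 0.023 0 0 0"
}}

```text
time_s: 9.82
eef_pos: [0.6314, 0.1874, 0.0851]
tool_rot: [2.619, -0.001, 1.989]
wrist_force: [-11.0, -3.6, 13.3]
gripper_width: 0.0417
grasp_force: 20.0
```

```bash
python3 st.py
```

```text
up,lat,n -0.0010372811869061838 0.0004971121364606113 0.003303511934838531 F -3.3145161649266295 1.2251700538563293 17.300817774841715 [-0.46797497  1.3360903   0.10015232] 0.04169608172986905
```

Request:
{"method": "servo_tool", "body": {
  "plan": "0 0 -0.004 0 0 0; 0 0 -0.004 0 0 0; 0 0 -0.004 0 0 0; 0 0 -0.004 0 0 0; 0 0 -0.004 0 0 0",
  "claw": 0.5
}}

```text
time_s: 10.45
eef_pos: [0.6317, 0.1876, 0.085]
tool_rot: [2.62, 0.0, 1.989]
wrist_force: [0.0, 0.4, 0.1]
gripper_width: 0.0691
grasp_force: 0.0
```

Request:
{"method": "servo_tool", "body": {
  "plan": "0 0 -0.1 0 0 0; 0 0 -0.3 0 0 0; 0 0 -0.5 0 0 0; 0 0 -0.5 0 0 0; 0 0 -0.5 0 0 0",
  "claw": 1
}}

```text
time_s: 11.08
eef_pos: [0.5744, 0.1636, 0.1931]
tool_rot: [2.619, -0.0, 1.991]
wrist_force: [-0.1, -0.4, -0.6]
gripper_width: 0.0917
grasp_force: 0.0
```

```bash
python3 - <<'E'
from h import *
f=viewer.grab_frame("side");np.savez("side2.npz",**f)
cv2.imwrite("pics/seat.png",cv2.resize(f["frame"][140:185,300:345],(585,585),interpolation=cv2.INTER_CUBIC))
P=cloud(f)[150:178,310:338]-foot;np.set_printoptions(linewidth=200);print(np.nan_to_num(np.round((P@n)*1000)).astype(int))
th=np.radians(-9.8)
Rh=[(y,down(y)) for y in(80.2,)]
go([.4625,-.144,.15],down(80.2))
o=get_obs();print(o["eef_pos"])
E
```

```text
[[-117 -118 -115    7    9    4    6    4    4    3    4    5   15    5    5    4    4    8    6    5    8    5    7    5    5    8    6    3]
 [-109 -107    4    8    3    2    7    4    7    2   -6    3    6    1    7    5    9    2    1    4    2    7    5    5    7    7   11    0]
 [-113 -112    4    6    5    2    1    5    0    9    4    0   -1    9   -1    6    8    6    6    4   12    5   10    4    7    2   10    4]
 [-109    7    2    6    4    4    1    6    6   10    2   10    9    4    3    2    7    6    4   10    5    5    5    5    4    7    2    6]
 [  -1    4    8    2    6   -1    0    5   11    4    2    3    1    8    1    3    4    6    6    7    4    6    1    3    6    4    5   -1]
 [   4    4    5   -5    0    1    3    6    1   -2    5    1    0    5    2    7    4    3   -2    7    7    6    5   -1    6    6    2    4]
 [   2    1    7    1    7    6    0    4    3    3    5    7    6    3    6   -1    5    8    2    7   -2    3    3   11    3    9    6    6]
 [   5    2    5    1    1    2    0    9    5    0    6    6    3   44    6    5    9   10   12   
[... 2296 characters left out ...]
   4    3    6    8    9    6    3]
 [   4    4    8    7    4    6    3    3    2    4    4    3    7    5    5    1    4   -1    7    7    2    3    2    5    6    4    1    4]
 [   5    2    7    3    4    6    2    1    1    6    4    7    1   -4    4    3    3   -2    4    1    2    3    8    7    6    5    3    4]
 [   9    4    3    3    7    2    4    0    3    2    3    3   -1    3    3    1    4   -1    2    8    9    4    3    6    8    9    1    2]
 [   2    4    4    1    0    6   10    2    2    6    6    3    2   -4    2    4    1    2    2    5    7    6    7    7    8    4    1    4]]
move [-0.9392 -0.8731 -0.3048] [ 0.322  -0.0978  0.3673]
[0.57441924 0.16298333 0.19253396]
```

View pics/seat.png

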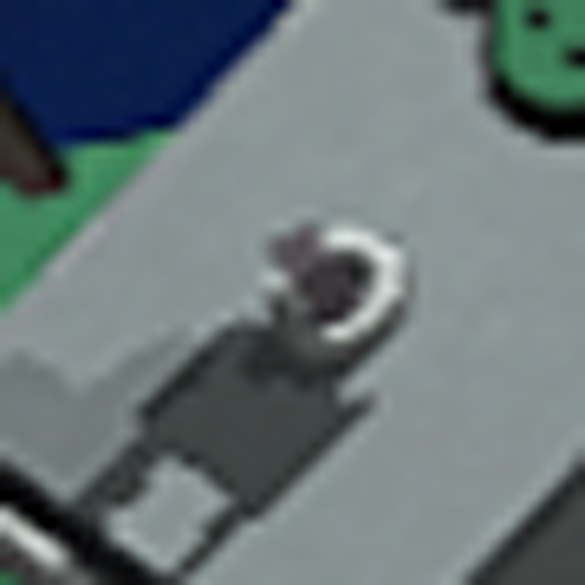

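Side view: the ring lies flat around the spindle. The spindle tip pokes through at crop (295,240) and the ring top reads about 12 mm above the plate. Spacer seated; next the handle.

```bash
python3 - <<'E'
from h import *
go([.52,.02,.2],down(140)); go([.4625,-.144,.15],down(170.2))
E
```

```text
move [-0.4337 -0.3596 -0.2408] [ 0.326   0.0753 -0.2819]
move [-0.9392 -0.8731 -0.3048] [ 0.3045  0.1626 -0.6094]
```

Request:
{"method": "servo_tool", "body": {
  "plan": "-0.434 -0.36 -0.24 0.326 0.075 -0.28; -0.434 -0.36 -0.24 0.326 0.075 -0.28; -0.434 -0.36 -0.24 0.326 0.075 -0.28; -0.434 -0.36 -0.24 0.326 0.075 -0.28; -0.939 -0.873 -0.305 0.3045 0.1626 -0.6094; -0.939 -0.873 -0.305 0.3045 0.1626 -0.6094; -0.939 -0.873 -0.305 0.3045 0.1626 -0.6094; -0.939 -0.873 -0.305 0.3045 0.1626 -0.6094; -0.939 -0.873 -0.305 0.3045 0.1626 -0.6094; -0.939 -0.873 -0.305 0.3045 0.1626 -0.6094",
  "claw": 0
}}

```text
time_s: 12.38
eef_pos: [0.4632, -0.1434, 0.1504]
tool_rot: [3.141, 0.0, 2.971]
wrist_force: [-0.7, -0.1, -0.4]
gripper_width: 0.0456
grasp_force: 0.0
```

```bash
python3 - <<'E'
from h import *
go([.4625,-.144,.075],down(170.2)); print(get_obs()["gripper_width"])
E
```

```text
move [ 0.0024 -0.0031  0.3017] [ 0.0004  0.0003 -0.    ]
0.04557230181441477
```

Request:
{"method": "servo_tool", "body": {
  "plan": "0.002 -0.003 0.15 0 0 0; 0.002 -0.003 0.3 0 0 0; 0.002 -0.003 0.4 0 0 0; 0.002 -0.003 0.464 0 0 0; 0.002 -0.003 0.464 0 0 0; 0.002 -0.003 0.464 0 0 0"
}}

```text
time_s: 13.12
eef_pos: [0.4628, -0.1451, 0.0355]
tool_rot: [3.141, 0.002, 2.97]
wrist_force: [0.3, 0.6, -0.0]
gripper_width: 0.0462
grasp_force: 0.0
```

Request:
{"method": "servo_tool", "body": {
  "plan": "0 0 0 0 0 0; 0 0 0 0 0 0; 0 0 0 0 0 0; 0 0 0 0 0 0; 0 0 0 0 0 0; 0 0 0 0 0 0",
  "claw": -1,
  "force": 50
}}

```text
time_s: 13.88
eef_pos: [0.4622, -0.1449, 0.035]
tool_rot: [3.141, 0.001, 2.97]
wrist_force: [-0.8, 3.1, 4.9]
gripper_width: 0.0195
grasp_force: 50.0
```

Request:
{"method": "servo_tool", "body": {
  "plan": "0 0 -0.2 0 0 0; 0 0 -0.4 0 0 0; 0 0 -0.6 0 0 0; 0 0 -0.6 0 0 0; 0 0 -0.6 0 0 0"
}}

```text
time_s: 14.5
eef_pos: [0.4609, -0.1449, 0.1838]
tool_rot: [3.141, -0.001, 2.97]
wrist_force: [-0.3, 0.5, -2.1]
gripper_width: 0.0199
grasp_force: 50.0
```

```bash
cat >> h.py <<'E'
def RT(a):
    a=np.radians(a); y=np.cos(a)*up+np.sin(a)*lat; z=-n/np.linalg.norm(n); return rot(np.cross(y,z),y,z)
E
python3 - <<'E'
from h import *
go(foot+.12*n,RT(70)); print(get_obs()["gripper_width"],foot+.12*n)
E
```

```text
move [-0.2551  1.2971 -0.0115] [-0.1506 -0.2974 -0.1504]
0.019889582626394994 [0.57928729 0.16367659 0.18675213]
```

Request:
{"method": "servo_tool", "body": {
  "plan": "-0.15 0.65 -0.1 -0.075 -0.149 -0.075; -0.15 0.65 -0.1 -0.075 -0.149 -0.075; -0.15 0.65 -0.1 -0.075 -0.149 -0.075; -0.15 0.65 -0.1 -0.075 -0.149 -0.075; -0.15 0.65 -0.1 -0.075 -0.149 -0.075"
}}

```text
time_s: 15.12
eef_pos: [0.5253, 0.0076, 0.2081]
tool_rot: [3.038, 0.238, 3.075]
wrist_force: [-1.0, 0.4, -1.6]
gripper_width: 0.0195
grasp_force: 50.0
```

```bash
python3 - <<'E'
from h import *
go(foot+.11*n-.001*up,RT(70)); print(get_obs()["gripper_width"])
E
```

```text
move [-0.1546  0.6246  0.2289] [-0.0771 -0.1497 -0.0754]
0.01954861098395361
```

Request:
{"method": "servo_tool", "body": {
  "plan": "-0.155 0.625 0.15 -0.077 -0.15 -0.075; -0.155 0.625 0.15 -0.077 -0.15 -0.075; -0.155 0.625 0.15 -0.077 -0.15 -0.075; -0.155 0.625 0.229 -0.077 -0.15 -0.075; -0.155 0.625 0.229 -0.077 -0.15 -0.075; -0.155 0.625 0.229 -0.077 -0.15 -0.075; -0.155 0.625 0.229 -0.077 -0.15 -0.075"
}}

```text
time_s: 16.0
eef_pos: [0.5848, 0.165, 0.1804]
tool_rot: [2.945, 0.492, -3.124]
wrist_force: [-0.7, 0.2, -1.6]
gripper_width: 0.0196
grasp_force: 50.0
```

```bash
python3 - <<'E'
from h import *
go(foot+.085*n-.001*up,RT(70))
f=viewer.grab_frame("side");np.savez("side3.npz",**f)
cv2.imwrite("pics/hpre.png",cv2.resize(f["frame"][125:185,290:350],(600,600),interpolation=cv2.INTER_CUBIC))
E
python3 st.py
```

```text
move [ 1.190e-02 -1.000e-04  1.069e-01] [ 0.0004  0.0032 -0.0013]
up,lat,n 0.0018320662749127933 -0.0006026486822026258 0.11173195314563071 F -1.1930035235564918 0.03782380973654331 -1.716396837502071 [-0.25756148  0.66377645  0.01532453] 0.019588852648429043
```

View pics/hpre.png

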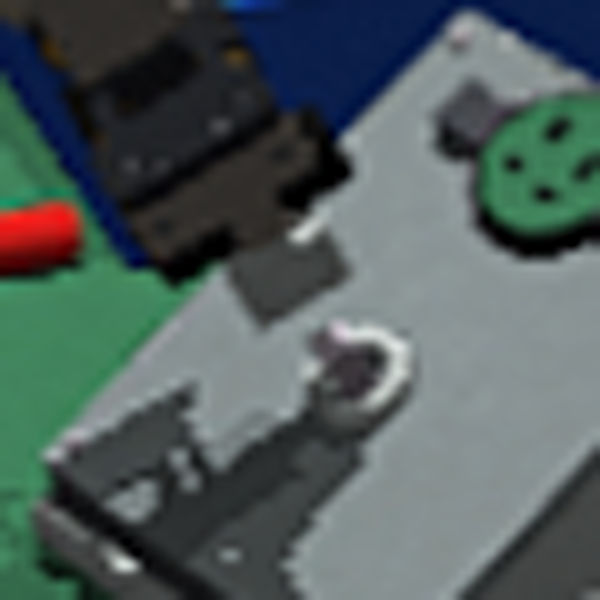

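Request:
{"method": "servo_tool", "body": {
  "plan": "0.011 0 0.08 0 0.003 -0.001; 0.011 0 0.147 0 0.003 -0.001; 0.011 0 0.147 0 0.003 -0.001; 0.011 0 0.147 0 0.003 -0.001"
}}

```text
time_s: 16.55
eef_pos: [0.5991, 0.1733, 0.1475]
tool_rot: [2.946, 0.488, -3.12]
wrist_force: [0.1, -0.4, -1.6]
gripper_width: 0.0198
grasp_force: 50.0
```

```bash
python3 st.py; python3 - <<'E'
from h import *
f=viewer.grab_frame("side");np.savez("side4.npz",**f)
cv2.imwrite("pics/hpre2.png",cv2.resize(f["frame"][140:180,300:340],(600,600),interpolation=cv2.INTER_CUBIC))
E
```

```text
up,lat,n -0.0005281858253743739 0.000759118868406331 0.074959904851142 F -0.8930813290881913 -0.443572793918059 -1.3675634307616278 [-0.30683376  0.66122759 -0.02875102] 0.01978953288832051
```

View pics/hpre2.png

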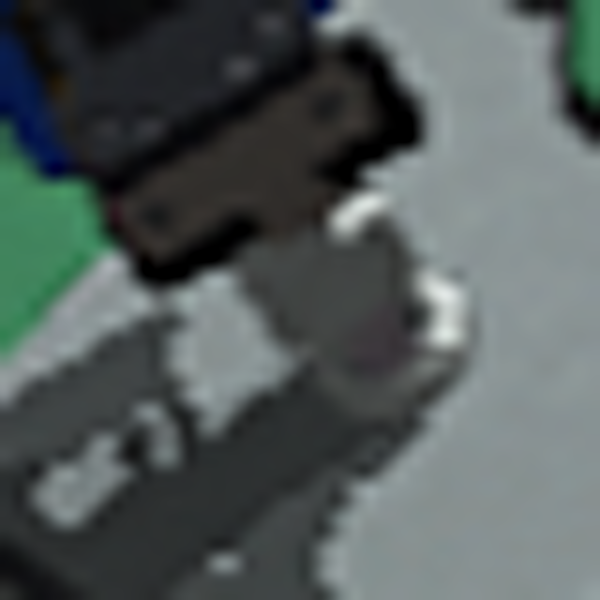

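The hub sits over the spindle: its lower edge runs from crop (290,360) to (410,310), with the spindle's foot showing at (380,345). Descend gently.

Request:
{"method": "servo_tool", "body": {
  "plan": "0 0 0.008 0 0 0; 0 0 0.016 0 0 0; 0 0 0.024 0 0 0; 0 0 0.032 0 0 0; 0 0 0.032 0 0 0"
}}

```text
time_s: 17.23
eef_pos: [0.6031, 0.1744, 0.1398]
tool_rot: [2.948, 0.488, -3.12]
wrist_force: [0.4, -3.6, -2.2]
gripper_width: 0.0196
grasp_force: 50.0
```

```bash
python3 st.py
```

```text
up,lat,n -0.0007881724306060847 6.134540773946028e-05 0.06625802673656868 F -2.080429058053654 -3.452296100967353 -1.3038588233701331 [-0.99135805  0.37210295 -0.41797013] 0.01959183977436562
```

Request:
{"method": "servo_tool", "body": {
  "plan": "0 -0.006 0 0 0 0; 0 -0.006 0.004 0 0 0; 0 -0.006 0.01 0 0 0; 0 -0.006 0.016 0 0 0; 0 -0.006 0.016 0 0 0"
}}

```text
time_s: 17.85
eef_pos: [0.6048, 0.1743, 0.1359]
tool_rot: [2.947, 0.488, -3.119]
wrist_force: [1.9, -4.2, -2.1]
gripper_width: 0.0201
grasp_force: 50.0
```

```bash
cat >> st.py <<'E'
T=o["ft_torque"]; print("T up lat n",T@up,T@lat,T@n, "F tool",Ro.from_euler("xyz",o["tool_rot"]).as_matrix().T@w, "T tool",Ro.from_euler("xyz",o["tool_rot"]).as_matrix().T@T)
E
python3 st.py
```

```text
up,lat,n -0.0014560987141889663 -0.0006320466144433855 0.06214736797300073 F -0.9739620857495008 -4.632087298538521 -1.8309461535839695 [-1.12737071  0.32678008 -0.48725627] 0.02012845995395399
T up lat n -1.0205734699364772 0.7569278407690493 0.025166826644618976 F tool [-0.6654737  -4.68767831  1.8278933 ] T tool [ 1.21758048  0.36342105 -0.02432095]
```

Request:
{"method": "servo_tool", "body": {
  "plan": "-0.001 -0.006 0.01 0 0 0; -0.001 -0.006 0.02 0 0 0; -0.001 -0.006 0.03 0 0 0; -0.001 -0.006 0.036 0 0 0; -0.001 -0.006 0.036 0 0 0"
}}

```text
time_s: 18.48
eef_pos: [0.609, 0.1757, 0.1281]
tool_rot: [2.946, 0.487, -3.118]
wrist_force: [0.5, 1.1, -2.1]
gripper_width: 0.0196
grasp_force: 50.0
```

```bash
python3 st.py
```

```text
up,lat,n -0.0015418635483555104 -0.0010417304288121599 0.053154705745848525 F -0.27413991137923177 0.8531345071996435 -2.261378505028874 [-0.30894863  0.36053172 -0.05798641] 0.01957151212020209
T up lat n -0.14650426407234796 0.45499364391460495 0.017415239141703457 F tool [0.54571113 0.70406228 2.26353713] T tool [ 0.29267641  0.37798162 -0.01628534]
```

Sliding free. Push home.

Request:
{"method": "servo_tool", "body": {
  "plan": "0 0 0.008 0 0 0; 0 0 0.014 0 0 0; 0 0 0.02 0 0 0; 0 0 0.025 0 0 0; 0 0 0.025 0 0 0"
}}

```text
time_s: 19.1
eef_pos: [0.6113, 0.1764, 0.1237]
tool_rot: [2.945, 0.487, -3.119]
wrist_force: [-9.9, -3.8, 11.7]
gripper_width: 0.0199
grasp_force: 50.0
```

```bash
python3 st.py
```

```text
up,lat,n -0.0016490649814163857 -0.0013948307190581179 0.04815831410245152 F -3.3242951474602744 0.5419627588286373 15.468214706697614 [-0.24481422  1.05809191  0.16705306] 0.019897866493114966
T up lat n 0.2623576656992727 1.0661958015091078 0.04176568381911187 F tool [  3.31962687  -0.58086396 -15.46801273] T tool [ 0.11720061  1.09186687 -0.03860008]
```

Contact is at the predicted home depth (48 mm). Release, retract and verify.

Request:
{"method": "servo_tool", "body": {
  "plan": "0 0 -0.004 0 0 0; 0 0 -0.004 0 0 0; 0 0 -0.004 0 0 0; 0 0 -0.004 0 0 0; 0 0 -0.004 0 0 0; 0 0 -0.004 0 0 0",
  "claw": 0.3
}}

```text
time_s: 19.85
eef_pos: [0.6114, 0.1763, 0.1235]
tool_rot: [2.947, 0.487, -3.119]
wrist_force: [-0.2, -0.9, -0.2]
gripper_width: 0.0597
grasp_force: 0.0
```

Request:
{"method": "servo_tool", "body": {
  "plan": "0 0 -0.1 0 0 0; 0 0 -0.25 0 0 0; 0 0 -0.45 0 0 0; 0 0 -0.6 0 0 0; 0 0 -0.6 0 0 0; 0 0 -0.6 0 0 0; 0 0 -0.6 0 0 0"
}}

```text
time_s: 20.72
eef_pos: [0.5429, 0.1455, 0.2523]
tool_rot: [2.948, 0.486, -3.118]
wrist_force: [-0.5, -0.7, -0.2]
gripper_width: 0.0597
grasp_force: 0.0
```

```bash
python3 - <<'E'
from h import *
np.set_printoptions(suppress=True)
for nm in ("side","top"):
    f=viewer.grab_frame(nm)
    if nm=="side": cv2.imwrite("pics/fin.png",cv2.resize(f["frame"][130:180,300:350],(600,600),interpolation=cv2.INTER_CUBIC))
    Q=(cloud(f)-foot).reshape(-1,3); q=np.c_[Q@up,Q@lat,Q@n]; r=np.hypot(q[:,0],q[:,1])
    pl=np.median(q[(r>.045)&(r<.07)&(abs(q[:,2])<.02),2])
    k=(r<.046)&(q[:,2]>.062)&(q[:,2]<.085); p=q[k]; c=p.mean(0)
    dark=f["frame"].reshape(-1,3).max(1)[k]<70
    print(nm,k.sum(),"plate",pl,"bar",cv2.minAreaRect(p[:,:2].astype(np.float32)),"med n above plate",np.median(p[:,2])-pl,np.percentile(p[:,2],90)-pl)
o=get_obs();print(o["eef_pos"],o["wrist_force"],o["time_s"])
E
```

```text
side 127 plate 0.0040530614564916806 bar ((-0.0029804762452840805, -0.0037630945444107056), (0.02266862988471985, 0.07671953737735748), 69.79906463623047) med n above plate 0.06957840835608477 0.07425821313752348
top 230 plate -0.0001281949020104992 bar ((-0.0008566565811634064, -0.0038249827921390533), (0.020002996549010277, 0.07631304115056992), 69.94192504882812) med n above plate 0.0717291140496092 0.07408641481662659
[0.54309969 0.14513305 0.252399  ] [-0.60289137  0.55505414 -0.36129666] 20.825
```

View pics/fin.png

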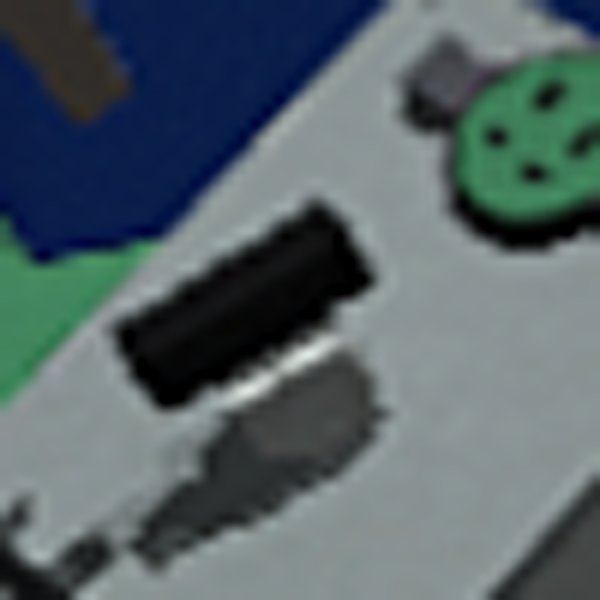

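The bar top reads 72 mm above the plate, which is 12 + 60 mm, so the handle is home and straight. The gripper is clear.

```bash
python3 -c "
from rig import robot
print(robot.close_job())"
```

```text
the job is handed in; nothing more can be done
None
```

The spacer lies flat on the plate around the spindle and the T-handle is pushed home over it (bar top measured 72 mm above the plate). Both were let go and the job was handed in at about 21 s; no verdict was returned.

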